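Open the receipt printer for a new roll

ROBOT

A 6-joint arm with a two-finger parallel gripper is mounted at the origin on a cart in front of the work surface, level with it; the furniture and walls round the work are solid. World frame = base frame: x ahead of the robot, y to its left, z up, the work surface at z = 0. Lengths are in mm, angles in rad, forces in N, time in s.
With the tool pointing down it reaches from about 400 to 925 mm from the base axis. Payload 12.5 kg.
Tool frame: the origin (TCP) lies on the mounting face of the last link; the fingertips stand 190 mm ahead of it and the grasp point (between the pads) lies 171 mm ahead of it (env.tcp_to_tips is the distance from the TCP to the fingertips, in mm); x points along the fingers, y is the direction in which the jaws open and shut, and the axes are right-handed (so a half turn about x gives the same grasp; the last joint's range is limited). The gripper opens to 95 mm and grips with 3 to 60 N. Pads are 20 mm wide; open, the fingers measure 119 mm over their backs; the gripper's body (75 mm by 180 mm) begins 59 mm behind the grasp point.
Start: joints at [-1.24, 0.491, 1.559, -0, 1.092, -0.106], TCP at [264.42, -566.31, 404.761] pointing down, gripper open.
Joint ranges: [-3.1, 3.1], [-0.84, 2.19], [0.05, 2.79], [-1.13, 4.28], [0.06, 2.93], [-2.69, 2.69]. Speed limits (rad/s): [2.22, 2.22, 2.79, 3.14, 3.14, 3.14].

INTERFACE

Orientations are given as [roll, pitch, yaw] about the fixed x, y, z axes, in that order (R = Rz(yaw) Ry(pitch) Rx(roll)).
In Python, from cell import monitor, cams, job, env gives the robot as it stands. The module is installed in compiled form; this text tells all that it offers.
- The arm moves only by the tool apply_moves, never from a script. Its argument "series" is a list of rows, each a list of 3 entries, a list of its own where there are three numbers: the closure, from -1 (fully open) to 1 (shut), so that 0 is half open, then the shift along the tool's x, y, z in cm, then the turn about the tool's x in rad. A call has 1 to 20 rows; each row is the pose to reach, as a shift and turn from the pose commanded when the call began, along the tool's axes at that moment; what a row does not reach only later rows make up. A row lasts 1/8 s, in which the tool goes at most 62.5 mm and 10.7 degrees, less where a joint would pass 70% of its speed; a pose out of reach is approached as far as the arm can. A call with a gripper value outside its range is refused whole. The fingers move at their own pace and stop on an object; the grip force is fixed at half the most. Time passes only in rows, so rows that repeat a pose let the fingers close. It gives the time, the measured TCP pose, the force and the opening at its end, in the units of the state.
- monitor.state(): the state, without advancing time (a new reading comes with each control period).
- cams.read_camera(name): name is "scene" or "top" or "wrist"; returns a dict with "image" (480x640x3 uint8, red, green, blue), "fx", "fy", "cx", "cy" (pixels), "position" and "orientation" of the camera in the world. Camera axes: x right, y down, z forward; pixel columns grow to the right and rows downward; lengths in mm; the calibration is good to about 2 mm. The wrist camera is an equidistant fisheye: a pixel r from the principal point sees the ray r / f radians off the axis. A picture is of the moment at which its call begins. There is no depth.
- job.job_done(): hands the job in, once; it reports no verdict.
The state is a dict: "t": time; "joints": joint angles; "qvel": joint speeds; "tau": joint torques, N m; "eef_pos": TCP position; "tcp_rot": TCP orientation; "ft_force": force on the tool from outside, world axes, zero at the start; "moment": the same for the moment, N m; "opening": opening from 0.0 (shut) to 1.0 (fully open).
Only numpy, scipy, OpenCV 4.12 (cv2) and the standard library are available. Lean on these libraries where they do the work, as an engineer would, in place of code of your own. Each camera call takes 0.05 s, during which the arm holds its last target. There are 200 camera calls.

TASK

The receipt printer has run out of paper. With a fingertip, press its release key so that the cover springs ajar, then push the cover up from under its front lip and flip it over past upright until it leans back open on its own. Do not pinch the cover; the printer and the things round it stay standing where they are.

Things in the scene. Friction and masses are not known exactly. Their poses are not given: they have to be found in the camera images.
- printer: Receipt printer: black case 180 (x) x 160 (y) x 112 (z) mm, about 2 kg, loose on rubber feet. Origin: centre of its underside. Its +x points to its back; its front (-x) faces the robot's left, give or take 30 degrees. The side at -y is turned to the robot: its black shoulder carries the release key. A flat grey cover closes the paper well on the other two thirds (+y).
- release_key (a joint): Travel of the release key in m: 0 as it stands up, 0.006 pressed right in. A spring pushes it back: 1.5 N to start it, 4.5 N fully in, then a hard stop. Above about 0.0045 the latch lets go of the cover; the key may be let go once the cover has risen.
- key_top (a point): Centre of the top of the release key, a ribbed grey key 36 (x) x 30 (y) mm on the shoulder, near the front corner nearer the robot. It stands 9 mm above the shoulder, 121 mm above the table. The cover's edge is 10 mm from the key's +y edge: a fingertip on the key must not hold the cover down.
- cover (a joint): Opening angle of the cover in rad: 0 shut and latched, about 0.19 when released (a spring plunger lifts it that far), 1.9 fully open against its stop. The hinge is free: the cover falls back onto the plunger below about 1.55 rad, and falls open and stays open above it.
- cover_hinge (a point): Point on the hinge line of the cover, in the middle of its width, 110 mm above the table, 45 mm behind the printer's centre. The hinge line runs along the printer's y; the front of the cover rises as it opens.
- cover_lip (a point): Underside of the cover's rolled front lip (10 mm thick, 108 mm wide), middle of its width, 142 mm from the hinge line; shut, 105 mm above the table. The lip stands 14 mm proud of the front wall, open air below it. Its front edge is 5 mm farther out. It turns with the cover, which is about 106 mm wide, 12 mm thick and weighs 0.12 to 0.22 kg.
- cover_top: The outer (upper) face of the cover, grey panel 124 x 96 mm that begins 11 mm behind the lip's front edge; frame as the cover's hinge.
- cover_underside: The inner (lower) face of the cover with the front lip and the platen roller; frame as the cover's hinge.
- roll_1: New paper roll, white, 69 mm diameter, 80 mm high, standing on end beside the printer's left side (+y, the side away from the robot). Origin: centre of its underside. Bystander.
- roll_2: Another such paper roll next to it. Origin: centre of its underside. Bystander.
- card_terminal: Black card terminal 170 x 72 x 28 mm lying between the printer and the robot. Origin: centre of its underside. Bystander.
- pen: Pen 145 mm long, 11 mm thick, lying behind the printer (at its +x side). Origin: centre of its underside. Bystander.
- cup: Small china cup with handle, 60 x 84 x 50 mm. On the right part of the worktop. Origin: centre of its underside. Bystander.
- tumbler: Steel tumbler, 82 mm across, 110 mm high. On the right part of the worktop. Origin: centre of its underside. Bystander.
- sachet_tin: Flat open tin of sachets 69 x 90 x 24 mm. On the left part of the worktop. Origin: centre of its underside. Bystander.

How it is judged (in metres and radians):
On the way, in this order (a step that is already met when the one before it is completed fails the run):
1. the release key is pressed in (more than 4.5 mm) with the cover not yet lifted open (value of joint release_key above 0.0045 m and value of joint cover below 1 rad), for 0.02 s.
2. the cover is pushed up by its inner face or lip (value of joint cover above 0.5 rad and contact force between the fingers and cover_underside above 0.1 N), for 0.05 s.
At the end, for the whole second after the job is handed in: The cover leans back open by itself at more than 1.75 rad, at rest; the printer stands upright (within 0.05 rad), at rest, within 40 mm of where it was, and so do the rolls, terminal, pen, cup, tumbler and tin (value of joint cover above 1.75 rad and velocity of joint cover between -0.1 and 0.1 rad/s and linear speed of printer below 0.02 m/s and distance of each of printer, roll_1, roll_2, card_terminal, pen, cup, tumbler, sachet_tin from where it was at the start of the episode below 0.04 m and angle between printer's own z axis and vertical below 0.05 rad); the robot touches nothing.
It fails at once if the printer is lifted, tipped or shoved (moved more than 40 mm, raised more than 12 mm or tilted more than 0.12 rad) (distance of printer from where it was at the start of the episode above 0.04 m or height (world z) of printer above 0.012 m or angle between printer's own z axis and vertical above 0.12 rad).
It fails at once if the cover is pinched (pressed with more than 3 N on its top and its underside at once) (contact force between the fingers and cover_top above 3 N and contact force between the fingers and cover_underside above 3 N).
It fails at once if a thing standing round the printer (paper rolls, card terminal, pen, cup, tumbler, sachet tin) is lifted or pushed more than 40 mm from its place (distance of any of roll_1, roll_2, card_terminal, pen, cup, tumbler, sachet_tin from where it was at the start of the episode above 0.04 m).
It also fails if it takes over 48 s, if anything falls off the work surface, if the arm or the gripper's body presses on something with over 40 N, if the wrist force passes 120 N, or if a joint passes its speed limit or range.

## Working session

There is one attempt and no reset: what is moved stays moved. The work goes in short steps, Python scripts to look and compute and a tool call to move; the robot and the scene stay as the last step left them, time stands still between calls to the robot, and variables do not carry over. Pictures are saved under pics/ and viewed, about 8 in all and at most 12, crops included, and the job is handed in when it is done.

Besides the shell and the picture viewer there is one more tool, called after "Call:" as a command line: name --argument value ..., lists and objects as JSON in quotes. apply_moves: Moves the arm, as the interface text tells. Its arguments: {"type":"object","properties":{"series":{"type":"array"}},"required":["series"]}

```bash
mkdir -p pics; python3 - <<'E'
from cell import monitor, cams, job, env
import cv2
s=monitor.state()
print(s, env.tcp_to_tips)
for n in ["scene","top"]:
    c=cams.read_camera(n)
    cv2.imwrite(f"pics/{n}0.png",c["image"][:,:,::-1])
    print(n,{k:v for k,v in c.items() if k!="image"})
E
```

```text
{'t': 0.0, 'joints': array([-1.23962453e+00,  4.91569732e-01,  1.55948577e+00, -3.30344079e-06,
        1.09167929e+00, -1.05588412e-01]), 'qvel': array([-5.11569382e-05, -9.31462303e-04, -5.46003408e-04,  2.14908038e-03,
        1.04777807e-03,  3.98491713e-04]), 'tau': array([-1.37470306e-03, -6.12649655e+01, -2.58181626e+01,  6.91825664e-02,
        4.81887453e-02, -8.40079042e-05]), 'eef_pos': array([ 264.39247971, -566.27825816,  404.14279543]), 'tcp_rot': array([-1.6738196 ,  1.56965419,  1.90453479]), 'ft_force': array([ 0.24693263,  0.77796745, -0.81546336]), 'moment': array([-0.02181323, -0.00137155, -0.06641485]), 'opening': 0.9980064565490446} 190.1
scene {'fx': 544.4427525326125, 'fy': 544.4427525326125, 'cx': 315.0683701983915, 'cy': 230.23239531086645, 'position': array([ -329.9081008 , -1256.20796143,   946.41490076]), 'orientation': array([-2.06598003,  0.01374011, -0.67579243])}
top {'fx': 552.1080787763144, 'fy': 552.1080787763144, 'cx': 317.23668840252185, 'cy': 237.25153043687777, 'position': array([-344.70144492,  371.46520034, 1396.49636415]), 'orientation': array([-2.46099337, -0.00511936, -2.00045553])}
```

View pics/scene0.png

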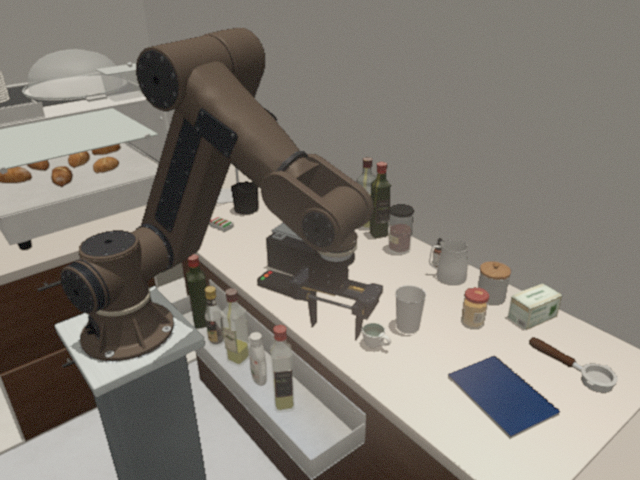

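View pics/top0.png

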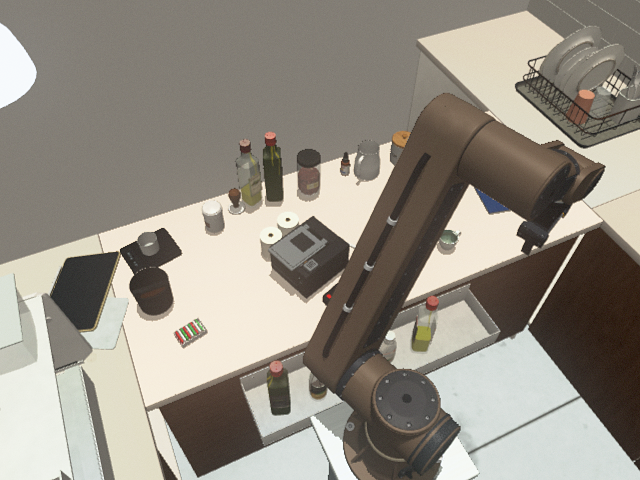

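The scene view has the printer half hidden behind the arm. The top view shows it at about (310,255), with the cover facing up, the rolls at (271,238) and (288,222), and the terminal partly behind the arm near (330,297). I'll enlarge the top crop.

```bash
python3 - <<'E'
import cv2
i=cv2.imread("pics/top0.png")[195:315,240:380]
i=cv2.convertScaleAbs(i,alpha=1.6,beta=15)
cv2.imwrite("pics/crop0.png",cv2.resize(i,None,fx=5,fy=5,interpolation=cv2.INTER_CUBIC))
E
```

```text
(no output)
```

View pics/crop0.png

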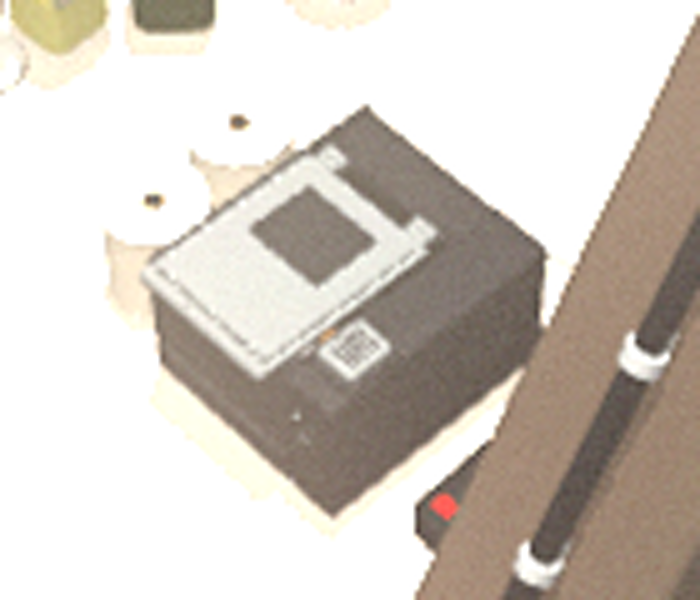

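The crop shows the key at about (355,348), the lip's front corners at (145,275) and (262,375), the case's back top corners at (368,108) and (545,255), and the bottom front-right corner at (335,515). Next I'll cast these as rays.

```bash
cat > h.py <<'E'
import numpy as np
from scipy.spatial.transform import Rotation as R
def cast(c,u,v,z):
    d=R.from_euler('xyz',c["orientation"]).as_matrix()@np.array([(u-c["cx"])/c["fx"],(v-c["cy"])/c["fy"],1])
    p=np.asarray(c["position"]); return p+d*(z-p[2])/d[2]
def proj(c,P):
    q=R.from_euler('xyz',c["orientation"]).as_matrix().T@(np.asarray(P)-c["position"])
    return np.array([c["fx"]*q[0]/q[2]+c["cx"],c["fy"]*q[1]/q[2]+c["cy"]])
E
python3 - <<'E'
from cell import cams
from h import *
c=cams.read_camera("top")
def k(u,v,z,n):
    p=cast(c,240+(u+.5)/5-.5,195+(v+.5)/5-.5,z);print(n,p.round(1));return p
K=k(355,348,121,'key')
kc=[k(360,318,121,'k1'),k(390,346,121,'k2'),k(350,380,121,'k3'),k(320,348,121,'k4')]
a=k(145,275,115,'lipL');b=k(262,375,115,'lipR')
bl=k(368,108,112,'case BL');br=k(545,255,112,'case BR'); k(335,515,0,'case FR bottom'); k(160,362,0,'case FL bottom'); k(540,350,0,'BR bottom')
k(150,200,80,'roll1');k(238,122,80,'roll2');k(417,510,28,'term corner')
k(445,508,28,'term red')
for p,q,n in((a,b,'lip'),(bl,br,'back')):
    d=p-q;print(n,np.hypot(*d[:2]),'y axis yaw',np.degrees(np.arctan2(d[1],d[0]))-90)
E
```

```text
key [509.1  -6.1 121. ]
k1 [527.5 -17.5 121. ]
k2 [502.2 -24.9 121. ]
k3 [489.8   5.7 121. ]
k4 [517.4  12.1 121. ]
lipL [612.4  82.6 115. ]
lipR [517.7  48.2 115. ]
case BL [679.2 -91.2 112. ]
case BR [ 530.8 -139.   112. ]
case FR bottom [482.3  19.6   0. ]
case FL bottom [630.5  73.2   0. ]
BR bottom [ 540.9 -146.7    0. ]
roll1 [691.6  50.5  80. ]
roll2 [727.9 -23.3  80. ]
term corner [449.  -18.5  28. ]
term red [443.5 -34.1  28. ]
lip 100.71162869763468 y axis yaw -70.06531524335263
back 155.9006703624698 y axis yaw -72.15226665282171
```

```bash
cat >> h.py <<'E'
YAW=np.radians(-71); EX=np.array([np.cos(YAW),np.sin(YAW),0]); EY=np.array([-EX[1],EX[0],0])
def tool(s): return R.from_euler('xyz',s["tcp_rot"]).as_matrix()
def delta(s,tip,M=None):
    """shift in tool axes (cm) bringing the fingertip from the measured pose to tip"""
    T=tool(s); return (T.T@(np.asarray(tip)-(s["eef_pos"]+T[:,0]*190.1))/10).round(2)
E
python3 - <<'E'
from cell import monitor
from h import *
s=monitor.state();T=tool(s);print(T.round(3),EX,EY)
for sg in(1,-1):
    z=sg*EX; M=np.c_[[0,0,-1],np.cross(z,[0,0,-1]),z]
    print(sg,R.from_matrix(T.T@M).as_rotvec().round(3))
print(delta(s,[509,-6,214]))
print(delta(s,[509,-6,180]))
E
```

```text
[[-0.     0.423 -0.906]
 [ 0.001 -0.906 -0.423]
 [-1.    -0.001 -0.   ]] [ 0.32556815 -0.94551858  0.        ] [0.94551858 0.32556815 0.        ]
1 [-1.466e+00 -1.000e-03  1.000e-03]
-1 [1.676e+00 1.000e-03 1.000e-03]
[  0.06 -40.41 -45.86]
[  3.46 -40.4  -45.86]
```

Call:
apply_moves --series '[[1,[-2,-10,-11.5],-0.4],[1,[-2,-20,-23],-0.8],[1,[0,-40.4,-45.9],-1.466],[1,[0,-40.4,-45.9],-1.466],[1,[0,-40.4,-45.9],-1.466],[1,[0,-40.4,-45.9],-1.466],[1,[0,-40.4,-45.9],-1.466],[1,[0,-40.4,-45.9],-1.466],[1,[0,-40.4,-45.9],-1.466],[1,[0,-40.4,-45.9],-1.466],[1,[0,-40.4,-45.9],-1.466],[1,[0,-40.4,-45.9],-1.466],[1,[0,-40.4,-45.9],-1.466],[1,[0,-40.4,-45.9],-1.466]]'

```text
t: 1.9
eef_pos: [509.2, -7.0, 404.8]
tcp_rot: [0.459, 1.571, -0.781]
ft_force: [-0.3, 0.2, -0.1]
opening: 0.003
```

```bash
python3 - <<'E'
from cell import monitor,cams
from h import *
import cv2
s=monitor.state();T=tool(s);print(s['t'],s['eef_pos'],s['joints'].round(2),s['opening'],s['ft_force'],T.round(3).tolist())
c=cams.read_camera("wrist");print({k:v for k,v in c.items() if k!="image"})
cv2.imwrite("pics/w1.png",cv2.convertScaleAbs(c["image"][:,:,::-1],alpha=1.5,beta=10))
print(delta(s,[509,-6,140]),delta(s,[509,-6,125]))
E
```

```text
1.9 [509.19514671  -7.0001401  404.83845868] [-0.14  0.33  1.84 -0.    0.98 -0.47] 0.003393548764102639 [-0.30040485  0.24821216 -0.08051855] [[0.0, 0.946, 0.324], [-0.0, 0.324, -0.946], [-1.0, 0.0, 0.0]]
{'fx': 371.64829954431775, 'fy': 371.64829954431775, 'cx': 314.5901035323777, 'cy': 245.38784669321473, 'position': array([487.55769057,  56.98781615, 384.08765597]), 'orientation': array([ 2.89575035e+00, -6.32255458e-04,  3.30056361e-01])}
[ 7.47  0.01 -0.11] [ 8.97  0.01 -0.11]
```

View pics/w1.png

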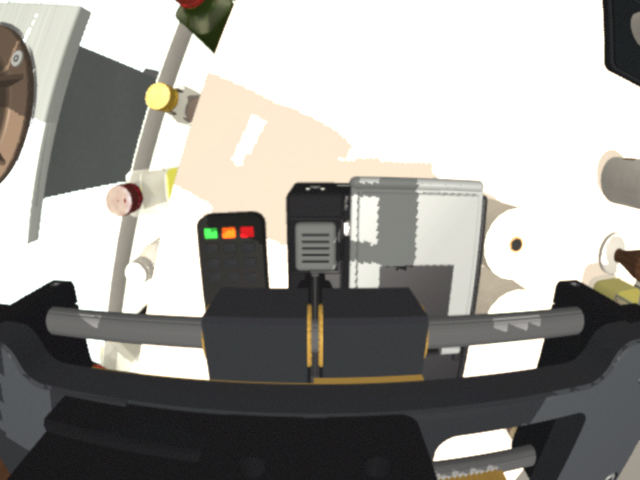

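The wrist view shows the key at rows 220–272 and columns 295–338. The lip's front edge runs from (350,178) to (482,184), the rolls are on the right, and the terminal is on the left. I'll cast these with the fisheye model.

```bash
cat >> h.py <<'E'
def castw(c,u,v,z):
    a=np.array([u-c["cx"],v-c["cy"]])/c["fx"]; r=np.hypot(*a)
    d=R.from_euler('xyz',c["orientation"]).as_matrix()@np.r_[a/r*np.sin(r),np.cos(r)]
    p=np.asarray(c["position"]); return p+d*(z-p[2])/d[2]
E
python3 - <<'E'
from cell import cams
from h import *
c=cams.read_camera("wrist")
o=np.array([509,-6,0])
for n,u,v,z in [('k1',295,221,121),('k2',336,221,121),('k3',296,272,121),('k4',339,272,121),('lipL',350,179,112),('lipR',482,183,112),('caseFR',289,187,112),('shoulder edge cover',350,240,114)]:
    p=castw(c,u,v,z);print(n,p.round(1),'printer axes rel key',(p-o)@EX,(p-o)@EY)
E
```

```text
k1 [490.    7.3 121. ] printer axes rel key -18.748685307125506 -13.690613004794134
k2 [517.9  16.8 121. ] printer axes rel key -18.707796833608928 15.819467936526209
k3 [502.7 -29.1 121. ] printer axes rel key 19.79007000961241 -13.496700383066438
k4 [533.  -18.7 121. ] printer axes rel key 19.85370895552137 18.555103904892583
lipL [518.2  48.4 112. ] printer axes rel key -48.4407998580028 26.377017366769774
lipR [617.6  82.8 112. ] printer axes rel key -48.55760557533138 131.5940354521089
caseFR [477.8  28.3 112. ] printer axes rel key -42.53213216477238 -18.3132229885446
shoulder edge cover [533.5   5.6 114. ] printer axes rel key -2.994658232945332 26.909265086764147
```

Call:
apply_moves --series '[[1,[5,0,0],0],[1,[8.6,0,0],0],[1,[9.3,0,0],0],[1,[9.7,0,0],0],[1,[9.95,0,0],0],[1,[9.95,0,0],0],[1,[9.95,0,0],0]]'

```text
t: 2.88
eef_pos: [509.5, -6.1, 305.9]
tcp_rot: [0.935, 1.569, -0.304]
ft_force: [-1.5, -1.9, 4.5]
opening: 0.003
```

```bash
python3 - <<'E'
from cell import monitor,cams
from h import *
import cv2
s=monitor.state();print(s['t'],s['eef_pos'],s['eef_pos'][2]-190.1,s['ft_force'])
c=cams.read_camera("top");i=c["image"][185:315,240:380,::-1]
a=cv2.resize(cv2.convertScaleAbs(i,alpha=1.6,beta=15),None,fx=3,fy=3,interpolation=cv2.INTER_CUBIC)
w=cams.read_camera("wrist")["image"][:,:,::-1][120:400,150:530]
w=cv2.resize(cv2.convertScaleAbs(w,alpha=1.4,beta=10),(int(380*390/280),390))
cv2.imwrite("pics/p2.png",cv2.resize(np.hstack([a,w[:,:370]]),None,fx=1,fy=1))
E
```

```text
2.875 [509.51084025  -6.13825157 305.88728059] 115.78728058991587 [-1.53491145 -1.86918156  4.49773427]
```

View pics/p2.png

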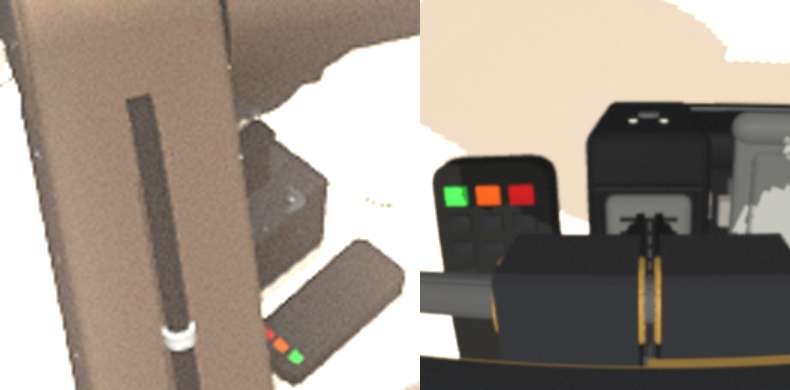

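Force and depth (about 5.2 mm) look right, and the wrist view shows the lip at (740,130) raised clear of the case. I'll press slightly deeper to be sure, then go up and over to in front of the lip.

Call:
apply_moves --series '[[1,[0.12,0,0],0],[1,[0.12,0,0],0],[1,[0.12,0,0],0],[1,[-4,0,0],0],[1,[-8,0,0],0],[1,[-8,2,-4],0],[1,[-8,5,-8],0],[1,[-8,7.9,-9],0],[1,[-8,7.9,-9],0],[1,[-8,7.9,-9],0]]'

```text
t: 4.22
eef_pos: [554.4, 104.5, 384.8]
tcp_rot: [-1.736, 1.57, -2.975]
ft_force: [-0.6, 0.2, 0.0]
opening: -0.002
```

```bash
python3 - <<'E'
from cell import monitor,cams
from h import *
import cv2
s=monitor.state();t=s['eef_pos']-[0,0,190.1];print(s['t'],t,s['ft_force'],(t-[509,-6,0])@np.c_[EX,EY])
i=cams.read_camera("top")["image"][170:320,230:390,::-1]
a=cv2.resize(cv2.convertScaleAbs(i,alpha=1.5,beta=10),(400,375),interpolation=cv2.INTER_CUBIC)
i=cams.read_camera("scene")["image"][200:320,230:400,::-1]
b=cv2.resize(cv2.convertScaleAbs(i,alpha=1.5,beta=10),(400,375),interpolation=cv2.INTER_CUBIC)
cv2.imwrite("pics/p3.png",np.hstack([a,b]))
E
```

```text
4.225 [554.41674432 104.50628176 194.7156123 ] [-0.58509572  0.24201303  0.04643193] [-89.69949649  78.91970161]
```

View pics/p3.png

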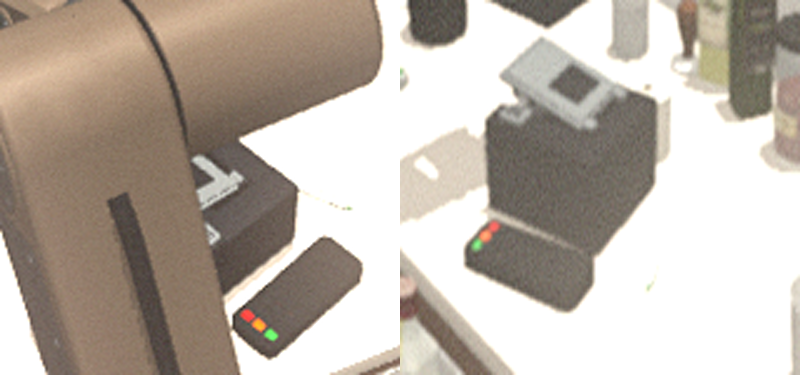

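The scene crop shows the cover standing ajar, with its front edge raised near (545,45). Next I'll lower the fingertip in front of the lip and bring it close.

Call:
apply_moves --series '[[1,[5,0,0],0],[1,[9.8,0,0],0],[1,[9.8,0,1.5],0],[1,[9.8,0,2.7],0],[1,[9.8,0,2.7],0],[1,[9.8,0,2.7],0]]'

```text
t: 5.08
eef_pos: [563.7, 79.0, 288.5]
tcp_rot: [1.21, 1.569, -0.03]
ft_force: [-0.2, -0.1, 0.9]
opening: 0.003
```

```bash
python3 - <<'E'
from cell import monitor,cams
from h import *
import cv2
s=monitor.state();t=s['eef_pos']-[0,0,190.1];print(s['t'],t,s['ft_force'],(t-[509,-6,0])@np.c_[EX,EY])
c=cams.read_camera("wrist")
cv2.imwrite("pics/w4.png",cv2.convertScaleAbs(c["image"][:,:,::-1],alpha=1.5,beta=10))
e0=(t-[509,-6,0])@EX
for th in np.arange(.2,1.75,.1):
    print(round(th,1),round((98.5-142*np.cos(th)-15-e0)/10,2),'lip z up',round((110+142*np.sin(th)-t[2])/10,2))
E
```

```text
5.075 [563.67710784  78.96551913  98.4308905 ] [-0.19023161 -0.11214104  0.89385978] [-62.53535153  79.36028838]
0.2 0.69 lip z up 3.98
0.3 1.04 lip z up 5.35
0.4 1.52 lip z up 6.69
0.5 2.14 lip z up 7.96
0.6 2.88 lip z up 9.17
0.7 3.74 lip z up 10.3
0.8 4.71 lip z up 11.34
0.9 5.78 lip z up 12.28
1.0 6.93 lip z up 13.11
1.1 8.16 lip z up 13.81
1.2 9.46 lip z up 14.39
1.3 10.81 lip z up 14.84
1.4 12.19 lip z up 15.15
1.5 13.6 lip z up 15.32
1.6 15.02 lip z up 15.35
1.7 16.43 lip z up 15.24
```

View pics/w4.png

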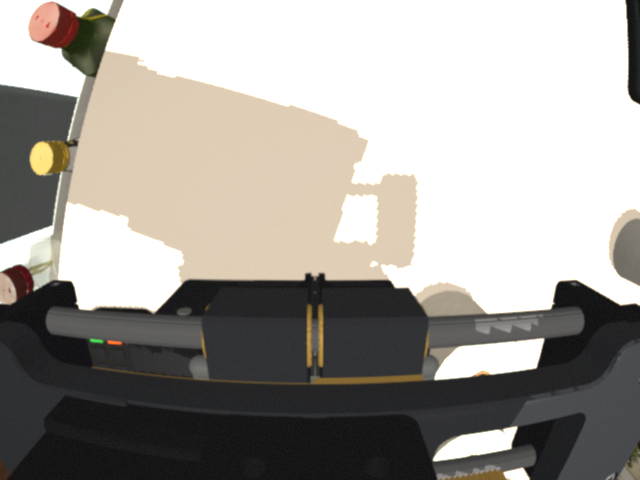

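The lip's ends show symmetrically either side of the fingers at (200,365) and (430,365), and nothing is touching yet. I'll run the first part of the arc.

Call:
apply_moves --series '[[1,[-0.3,0,0.6],0],[1,[-1.2,0,0.9],0],[1,[-2.1,0,1.15],0],[1,[-3.0,0,1.4],0],[1,[-3.8,0,1.65],0],[1,[-4.7,0,1.95],0],[1,[-5.5,0,2.25],0],[1,[-6.3,0,2.6],0],[1,[-7.0,0,3.0],0],[1,[-7.7,0,3.4],0],[1,[-8.4,0,3.85],0],[1,[-9.0,0,4.3],0],[1,[-9.6,0,4.8],0],[1,[-9.6,0,4.8],0]]'

```text
t: 6.88
eef_pos: [579.3, 33.5, 383.7]
tcp_rot: [1.154, 1.57, -0.085]
ft_force: [-1.0, -0.1, 0.8]
opening: 0.003
```

```bash
python3 - <<'E'
from cell import monitor,cams
from h import *
import cv2
s=monitor.state();t=s['eef_pos']-[0,0,190.1];print(s['t'],t,s['ft_force'],(t-[509,-6,0])@np.c_[EX,EY])
i=cams.read_camera("scene")["image"][170:320,210:410,::-1]
cv2.imwrite("pics/p5.png",cv2.resize(cv2.convertScaleAbs(i,alpha=1.5,beta=10),None,fx=4,fy=4,interpolation=cv2.INTER_CUBIC))
E
```

```text
6.875 [579.32166353  33.52820786 193.55525454] [-0.96434016 -0.0995531   0.78275489] [-14.48016058  79.35956482]
```

View pics/p5.png

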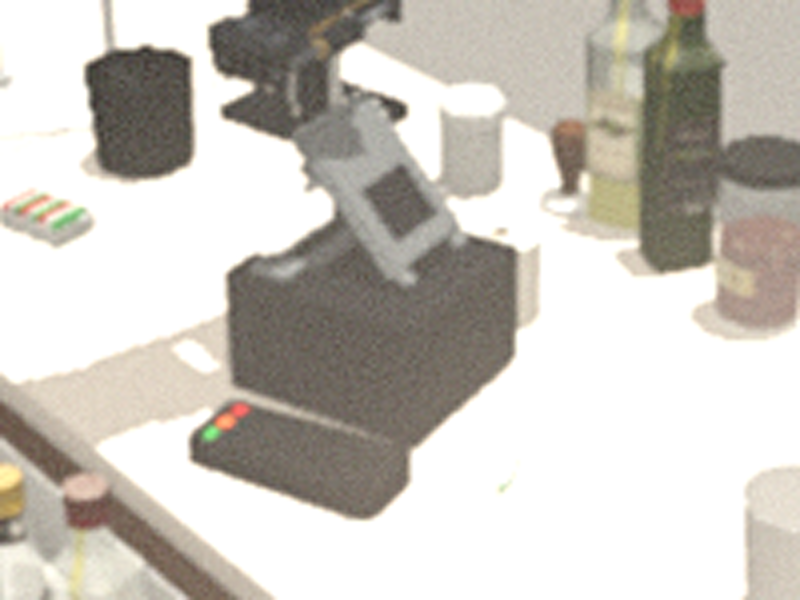

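The cover is at about 0.8 rad, resting on the fingertip at its lip near (345,100), and the printer and terminal haven't moved. I'll carry on past upright, then back off.

Call:
apply_moves --series '[[1,[-0.6,0,0.6],0],[1,[-1.1,0,1.2],0],[1,[-1.6,0,1.8],0],[1,[-2.0,0,2.4],0],[1,[-2.4,0,3.0],0],[1,[-2.8,0,3.7],0],[1,[-3.2,0,4.5],0],[1,[-3.5,0,5.3],0],[1,[-3.8,0,6.1],0],[1,[-4.0,0,7.0],0],[1,[-4.2,0,7.9],0],[1,[-4.3,0,8.8],0],[1,[-4.3,0,9.6],0],[1,[-4.3,0,10.4],0],[1,[-4.3,0,11.1],0],[1,[-4.3,0,11.8],0],[1,[-4.3,0,12.5],0],[1,[-4.3,0,13.2],0],[1,[-4.3,0,13.2],0],[1,[-4.3,0,13.2],0]]'

```text
t: 9.43
eef_pos: [622.2, -90.8, 426.2]
tcp_rot: [-1.774, 1.571, -3.013]
ft_force: [-0.0, 0.1, -0.0]
opening: 0.003
```

```bash
python3 - <<'E'
from cell import monitor,cams
from h import *
import cv2
s=monitor.state();t=s['eef_pos']-[0,0,190.1];print(s['t'],t,s['ft_force'],(t-[509,-6,0])@np.c_[EX,EY])
i=cams.read_camera("scene")["image"][170:320,210:410,::-1]
cv2.imwrite("pics/p6.png",cv2.resize(cv2.convertScaleAbs(i,alpha=1.5,beta=10),None,fx=4,fy=4,interpolation=cv2.INTER_CUBIC))
E
```

```text
9.425 [622.19243511 -90.84919438 236.104636  ] [-0.02607589  0.07313378 -0.03090101] [117.07834161  79.40135439]
```

View pics/p6.png

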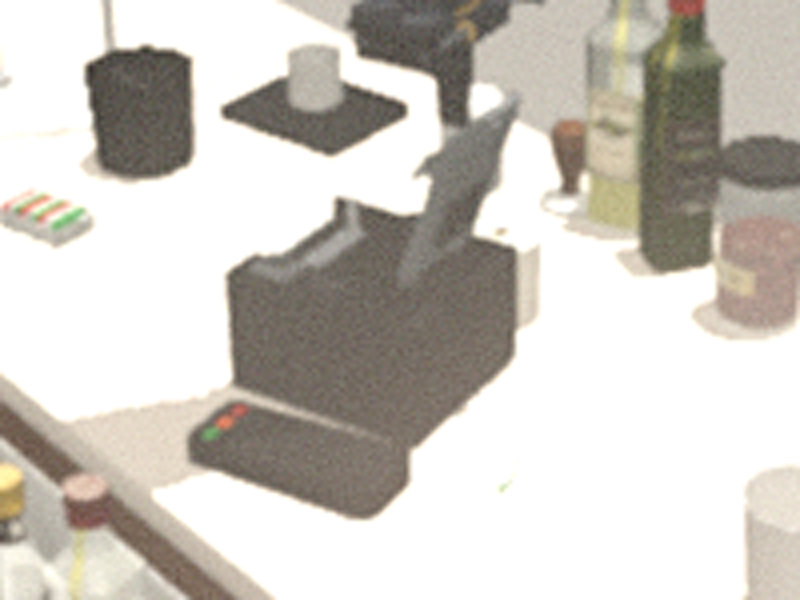

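The cover leans back at its stop, with its tip near (515,95). There is no force on the finger. I'll pull back and up, and do a last check.

Call:
apply_moves --series '[[1,[0,0,-4],0],[1,[0,0,-9],0],[1,[-2,0,-14],0],[1,[-5,0,-18],0],[1,[-5,0,-18],0],[1,[-5,0,-18],0],[1,[-5,0,-18],0],[1,[-5,0,-18],0]]'

```text
t: 10.48
eef_pos: [563.9, 78.4, 475.4]
tcp_rot: [-1.763, 1.57, -3.003]
ft_force: [0.5, -0.2, -0.1]
opening: 0.001
```

```bash
python3 - <<'E'
from cell import monitor,cams
from h import *
import cv2
s=monitor.state();print(s['t'],s['eef_pos'],s['ft_force'],abs(s['qvel']).max())
g=cams.read_camera("scene")["image"][:,:,::-1];i=g[170:320,210:410]
cv2.imwrite("pics/p7.png",cv2.resize(cv2.convertScaleAbs(i,alpha=1.5,beta=10),None,fx=4,fy=4,interpolation=cv2.INTER_CUBIC))
d=cv2.absdiff(g,cv2.imread("pics/scene0.png")).max(2)
print('tin/cup/tumbler/terminal-left change',[int((d[a:b,c:e]>60).sum()) for a,b,c,e in((210,235,205,240),(322,352,358,392),(286,334,392,428),(268,296,255,290))])
E
```

```text
10.475 [563.91440852  78.4394326  475.44656373] [ 0.52622101 -0.21391183 -0.0582287 ] 0.004325859366631926
tin/cup/tumbler/terminal-left change [116, 49, 0, 0]
```

View pics/p7.png

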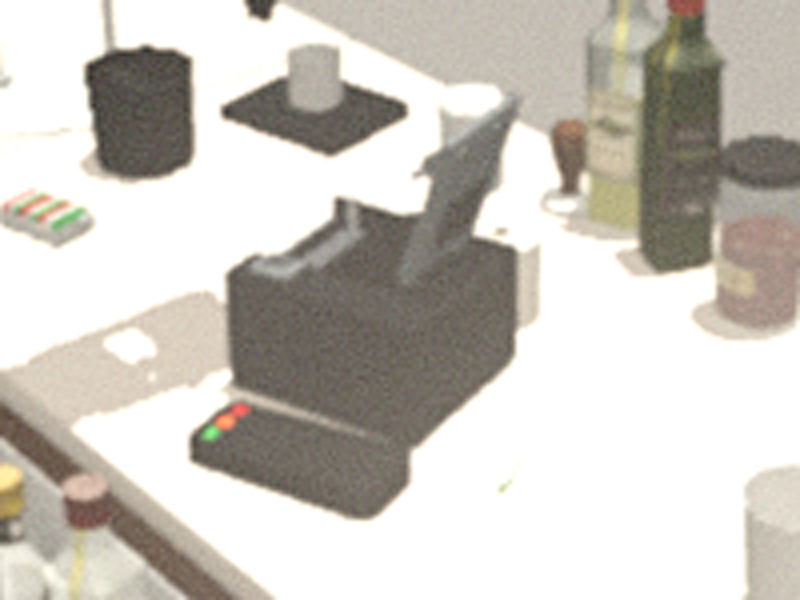

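The cover stays open at its stop with the arm clear, and the printer and terminal are where they were. I'll hand in.

```bash
python3 -c "
from cell import job
print(job.job_done())"
```

```text
the job is handed in; nothing more can be done
None
```

The printer cover is open: it leans back at its stop by itself, and the job is handed in (no verdict is reported). I pressed the release key with the closed fingertips to at least 5.2 mm depth at about 4.5 N, and the cover sprang ajar. I then pushed the cover up by its front lip along its arc, past upright, and backed the arm away.

**Last checks:**
- **Cover and arm:** the final picture, at about 10.5 s, shows the cover still open. The arm is clear, with wrist force within its idle reading of about 0.6 N.
- **Printer and terminal:** they look unmoved in the pictures. I compared them by eye and did not measure their positions again.
- **Tin and cup:** comparing the first and last scene pictures showed no change at the tumbler or terminal, but some pixels had changed around the tin (116) and the cup (49). I put this down to the arm and its shadow moving, since the arm never went near the tin or low over the cup, but I did not check further.
- **Not checked:** I did not examine the rolls or the pen separately at the end. I had no direct reading of the cover's angle or of the finger force on its underside.

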